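Load the specimen pots into the holders that fit them

TASK

Pick out the four round specimen pots and stand each one in the holder made for its size, the widest pot in the widest recess and so on down to the narrowest, right down on the recess floor. Keep the pots upright all the way, and leave the two square bottles standing where they are.

Things in the scene. Friction and masses are not known exactly. Their poses are not given: they have to be found in the camera images.
- pot_xl_center (a point): The widest of the four round specimen pots: a rigid upright straight-sided cylinder, 62 mm in diameter and 78 mm tall over its lid, off-white with a paper label and a blue screw lid of the same diameter; about 140 g. This point is its centre, on the axis half-way up (39 mm above its underside); z is its axis.
- pot_l_center (a point): The second widest of the four round specimen pots: a rigid upright straight-sided cylinder, 50 mm in diameter and 66 mm tall over its lid, off-white with a paper label and a blue screw lid of the same diameter; about 90 g. This point is its centre, on the axis half-way up (33 mm above its underside); z is its axis.
- pot_m_center (a point): The third widest of the four round specimen pots: a rigid upright straight-sided cylinder, 38 mm in diameter and 84 mm tall over its lid, off-white with a paper label and a blue screw lid of the same diameter; about 70 g. This point is its centre, on the axis half-way up (42 mm above its underside); z is its axis.
- pot_s_center (a point): The narrowest of the four round specimen pots: a rigid upright straight-sided cylinder, 26 mm in diameter and 62 mm tall over its lid, off-white with a paper label and a blue screw lid of the same diameter; about 50 g. This point is its centre, on the axis half-way up (31 mm above its underside); z is its axis.
- nest_xl_floor (a point): The widest of the four holders: a low square grey plastic block, 92 mm square and 14 mm high, fixed to the bench, with a round recess 78 mm in diameter and 9 mm deep with a black floor; made for the 62 mm pot with 8 mm of play all round. This point is the centre of the recess floor, 5 mm above the bench; z is up.
- nest_l_floor (a point): The second widest of the four holders: a low square grey plastic block, 80 mm square and 14 mm high, fixed to the bench, with a round recess 66 mm in diameter and 9 mm deep with a black floor; made for the 50 mm pot with 8 mm of play all round. This point is the centre of the recess floor, 5 mm above the bench; z is up.
- nest_m_floor (a point): The third widest of the four holders: a low square grey plastic block, 68 mm square and 14 mm high, fixed to the bench, with a round recess 54 mm in diameter and 9 mm deep with a black floor; made for the 38 mm pot with 8 mm of play all round. This point is the centre of the recess floor, 5 mm above the bench; z is up.
- nest_s_floor (a point): The narrowest of the four holders: a low square grey plastic block, 56 mm square and 14 mm high, fixed to the bench, with a round recess 42 mm in diameter and 9 mm deep with a black floor; made for the 26 mm pot with 8 mm of play all round. This point is the centre of the recess floor, 5 mm above the bench; z is up.
- bottle1_center (a point): One of two square reagent bottles, not a specimen pot: off-white, 46 mm square body 62 mm tall, with a narrow round blue cap (26 mm across) up to 80 mm; loose, to be left alone. This point is on its axis 40 mm above its underside.
- bottle2_center (a point): One of two square reagent bottles, not a specimen pot: off-white, 46 mm square body 62 mm tall, with a narrow round blue cap (26 mm across) up to 80 mm; loose, to be left alone. This point is on its axis 40 mm above its underside.
Not all that is in view belongs to the job. Leave any purple look-alike of the part that bears nest_m_floor alone.

How it is judged:
By the outcome, as a careful person would: the job done as asked, in the order asked, and still so for the second after the job is handed in, with the robot touching nothing.
It also fails if it takes over 104 s, if anything falls off the work surface, if the arm or the gripper's body presses on something with over 40 N, if the wrist force passes 120 N, or if a joint passes its speed limit or range.

ROBOT

A 7-joint arm with a two-finger parallel gripper is mounted at the origin on the work surface. World frame = base frame: x ahead of the robot, y to its left, z up, the work surface at z = 0. Lengths are in m, angles in degrees, forces in N, time in s.
With the tool pointing down it reaches from about 0.425 to 1.025 m from the base axis. Payload 9.4 kg.
Tool frame: the origin (TCP) lies on the centre line of the jaws, within the pads' length; the fingertips stand 22 mm ahead of it and the grasp point (between the pads) lies 3 mm ahead of it (arm.finger_overhang is the distance from the TCP to the fingertips, in m); x points along the fingers, y is the direction in which the jaws open and shut, and the axes are right-handed (so a half turn about x gives the same grasp; the last joint's range is limited). The gripper opens to 85 mm and grips with 20 to 120 N. Pads are 22 mm wide; open, the fingers measure 114 mm over their backs; the gripper's body (76 mm by 85 mm) begins 54 mm behind the grasp point. The pads swing forward as they close: fully open they stand 13 mm farther back than shut.
Start: joints at [60.063, 34.337, -0.143, 91.639, 0.103, 54.024, -4.572], TCP at [0.313, -0.654, 0.253] pointing down, gripper open.
Joint ranges: [-147.43, 147.43], [-19.82, 112.94], [-74.19, 73.91], [6.32, 146.72], [-59.91, 239.91], [6.04, 106.73], [-150.56, 150.56]. Speed limits (degrees/s): [127.2, 127.2, 172.46, 172.46, 180, 180, 180].

INTERFACE

Orientations are given as a 3x3 rotation matrix whose columns are the frame's x, y, z axes.
In Python, from bench import arm, optics gives the robot as it stands. The module is installed in compiled form; this text tells all that it offers.
- The arm moves only by the shell command python3 -m creep 'ROWS' [FORCE]. ROWS is text: rows parted by semicolons, each of 7 numbers parted by spaces: the shift along the world's x, y, z in m, then the turn, a rotation vector about the world's x, y, z in degrees, then the gripper's target within -1 to 1 (fully open at 1, half-way at 0, shut at -1). In form: tx ty tz ax ay az hand; .... A call has exactly 5 rows; each row shifts and turns the pose as measured when the row begins; what a row does not reach is not made up. A row lasts 1/12 s, in which the tool goes at most 41.7 mm and 7.16 degrees, less where a joint would pass 70% of its speed; a pose out of reach is approached as far as the arm can. A call with a gripper value outside its range is refused whole. The fingers move at their own pace and stop on an object; FORCE is the grip in N (left out, the last holds). Time passes only in rows, so rows that do not move let the fingers close, or fill a call up. It gives the time, the measured TCP pose, the force and the opening at its end, in the units of the state.
- arm.get_state(): the state, without advancing time (a new reading comes with each control period).
- optics.grab_frame(name): name is "side" or "top" or "wrist"; returns a dict with "frame" (400x640x3 uint8, red, green, blue), "range_z" (400x640 float32, m along the optical axis (not along the pixel's ray), 0 where there is no reading), "fx", "fy", "cx", "cy" (pixels), "R" (3x3) and "t" (3): a world point X has camera coordinates R X + t. Camera axes: x right, y down, z forward; pixel columns grow to the right and rows downward; lengths in m; the calibration is good to about 2 mm. A picture is of the moment at which its call begins.
- arm.finish_job(): hands the job in, once; it reports no verdict.
The state is a dict: "time": time; "joint_pos": joint angles; "qvel": joint speeds; "joint_efforts": joint torques, N m; "tcp_pos": TCP position; "tool_rot": TCP orientation; "wrist_force": force on the tool from outside, world axes, zero at the start; "wrist_torque": the same for the moment, N m; "grip_width": finger opening in m.
Only numpy, scipy, OpenCV 4.12 (cv2) and the standard library are available. Lean on these libraries where they do the work, as an engineer would, in place of code of your own. Each camera call takes 0.05 s, during which the arm holds its last target. There are 200 camera calls.

## Working session

There is one attempt and no reset: what is moved stays moved. The work goes in short steps, Python scripts to look and compute and a shell command to move; the robot and the scene stay as the last step left them, time stands still between calls to the robot, and variables do not carry over. Pictures are saved under pics/ and viewed, on a budget of 14 in all, crops included, one or two more only if the job needs it, and the job is handed in when it is done.

```bash
mkdir -p pics; cat > h.py <<'E'
import numpy as np,cv2
from bench import arm,optics
def save(n,f,crop=None,s=1):
    im=f["frame"][:,:,::-1]
    if crop: a,b,c,d=crop; im=im[b:d,a:c]
    cv2.imwrite("pics/"+n,cv2.resize(np.ascontiguousarray(im),None,fx=s,fy=s,interpolation=cv2.INTER_CUBIC))
def world(f,u,v,z):
    R=np.array(f["R"]);t=np.array(f["t"]);c=-R.T@t
    d=R.T@np.array([(u-f["cx"])/f["fx"],(v-f["cy"])/f["fy"],1.0])
    return c+d*(z-c[2])/d[2]
def cloud(f):
    v,u=np.mgrid[0:400,0:640];z=f["range_z"]
    P=np.stack([(u-f["cx"])/f["fx"]*z,(v-f["cy"])/f["fy"]*z,z],-1)
    W=(P-np.array(f["t"]))@np.array(f["R"]); W[z==0]=np.nan
    return W
E
python3 - <<'E'
from h import *
f=optics.grab_frame("top");save("top1.png",f,s=1.25)
g=optics.grab_frame("side");save("side1.png",g,s=1.25)
import pickle;pickle.dump((f,g),open("fr.pkl","wb"))
s=arm.get_state();print(s["time"],s["tcp_pos"],np.round(s["tool_rot"],3),s["grip_width"],f["fx"],f["R"],f["t"],arm.finger_overhang)
E
```

```text
0.1 [ 0.31242747 -0.65383071  0.25251073] [[-0.001  0.431 -0.902]
 [ 0.001 -0.902 -0.431]
 [-1.    -0.001  0.   ]] 0.08537026541896811 375.1109160069723 [[ 0.01488682 -0.9995881   0.02453583]
 [-0.9806345  -0.01938817 -0.19488479]
 [ 0.19528022 -0.02115947 -0.98051921]] [-0.01079399  0.47865243  0.79123259] 0.022
```

View pics/top1.png

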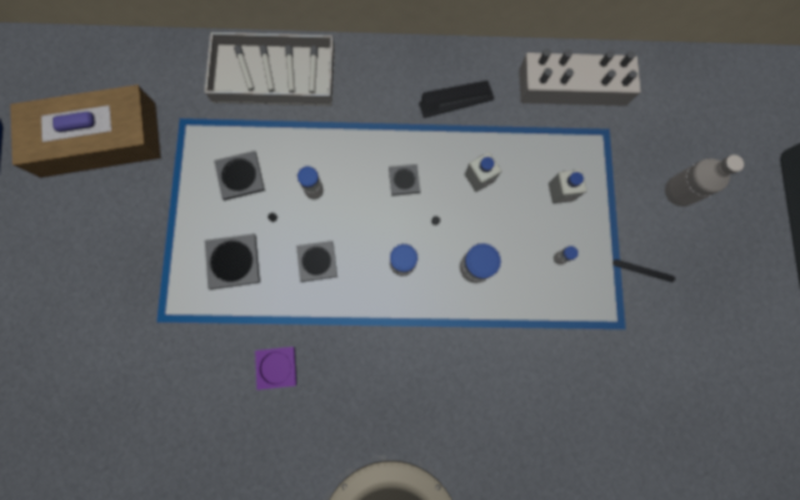

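View pics/side1.png

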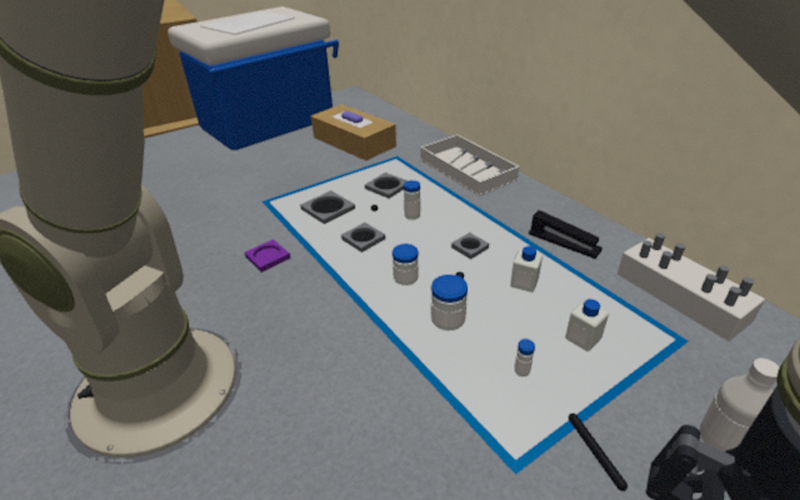

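The top view shows nests at XL (232,262), L (239,175), M (316,261) and S (404,179). The pots are XL (482,261), L (404,257), M (308,177) and S (570,253), and the bottles are at (485,170) and (572,183). The purple look-alike is at (275,368), and the side view agrees with all of this. Next I'll measure positions.

```bash
python3 - <<'E'
from h import *
import pickle
f,g=pickle.load(open("fr.pkl","rb"))
W=cloud(f);Wg=cloud(g)
H=dict(xl=.078,l=.066,m=.084,s=.062);D=dict(xl=.062,l=.05,m=.038,s=.026)
px=dict(xl=(482,261),l=(404,257),m=(308,177),s=(570,253))
for k,(u,v) in px.items():
    c=world(f,u/1.25,v/1.25,H[k])[:2]
    for it in range(2):
      out=[]
      for A in (W,Wg):
        d=np.hypot(A[...,0]-c[0],A[...,1]-c[1]); m=(d<D[k]*.75)&(A[...,2]>H[k]-.008)
        q=A[m]; cc,r=cv2.minEnclosingCircle(q[:,:2].astype(np.float32)); out.append((np.round(cc,4),round(r*2,4),np.round(np.median(q[:,:2],0),4),round(np.percentile(q[:,2],80),4),len(q)))
      c=np.array(out[0][2])
    print(k,out)
nx=dict(xl=(232,262),l=(239,175),m=(316,261),s=(404,179))
gray=cv2.cvtColor(f["frame"],cv2.COLOR_RGB2GRAY)
for k,(u,v) in nx.items():
    u/=1.25;v/=1.25
    m=(gray<65).astype(np.uint8);n,l,st,ce=cv2.connectedComponentsWithStats(m)
    i=l[int(v),int(u)];print("nest",k,i,st[i],ce[i],world(f,*ce[i],.005)[:2], np.round(world(f,u,v,.005)[:2],4))
    # outline: height>7mm
    c=world(f,u,v,.01)[:2]
    d=np.abs(W[...,:2]-c).max(-1)
    q=W[(d<.06)&(W[...,2]>.009)&(W[...,2]<.02)][:,:2].astype(np.float32)
    print(cv2.minAreaRect(q) if len(q) else 0)
for u,v in((485,165),(575,180)):
    print("bottle",world(f,u/1.25,v/1.25,.08))
for u,v in((272,217),(435,220)):
    print("dot",world(f,u/1.25,v/1.25,.0),np.nanmax(W[int(v/1.25)-6:int(v/1.25)+6,int(u/1.25)-6:int(u/1.25)+6,2]))
E
```

```text
xl [(array([ 0.4607, -0.1535]), 0.0623, array([ 0.46  , -0.1527]), np.float64(0.0794), 644), (array([ 0.4612, -0.154 ]), 0.0643, array([ 0.4579, -0.1565]), np.float64(0.0796), 519)]
l [(array([ 0.4654, -0.017 ]), 0.05, array([ 0.4651, -0.0169]), np.float64(0.0672), 404), (array([ 0.4665, -0.0158]), 0.0535, array([ 0.4631, -0.0203]), np.float64(0.0677), 271)]
m [(array([0.6043, 0.1545]), 0.0381, array([0.6028, 0.1547]), np.float64(0.085), 231), (array([0.6049, 0.1538]), 0.0404, array([0.6015, 0.1498]), np.float64(0.0854), 107)]
s [(array([ 0.4811, -0.3133]), 0.0269, array([ 0.4797, -0.3124]), np.float64(0.0632), 114), (array([ 0.4806, -0.3128]), 0.027, array([ 0.4786, -0.315 ]), np.float64(0.0633), 146)]
nest xl 39 [168 193  34  32 870] [184.50574713 208.50689655] [0.46302601 0.3021013 ] [0.4605 0.2994]
((0.46266862750053406, 0.2983633577823639), (0.09306546300649643, 0.09308275580406189), 9.202566146850586)
nest l 25 [177 127  28  26 558] [190.26523297 139.30824373] [0.63227992 0.30235929] [0.6306 0.3   ]
((0.6296837329864502, 0.29870641231536865), (0.08206400275230408, 0.0812324807047844), 15.855047225952148)
nest m 40 [242 198  22  22 377] [252.57824934 208.38196286] [0.46634991 0.14481504] [0.4654 0.1443]
((0.4659745693206787, 0.1428302377462387), (0.06865491718053818, 0.06828299909830093), 9.059661865234375)
nest s 28 [316 136  15  15 184] [322.9673913  142.89130435] [ 0.63082594 -0.01750491] [ 0.6301 -0.0181]
((0.6286673545837402, -0.018034176900982857), (0.057267218828201294, 0.05615073814988136), 6.742406845092773)
bottle [ 0.63254139 -0.16002483  0.08      ]
bottle [ 0.60812306 -0.32110835  0.08      ]
dot [0.54971322 0.23258307 0.        ] 0.01515666994381786
dot [ 0.55049367 -0.07876677  0.        ] 0.012366454081758746
```

```bash
python3 -m creep '0.011 0.037 0 0 0 0 1;0.011 0.037 0 0 0 0 1;0.011 0.037 0 0 0 0 1;0.011 0.037 0 0 0 0 1;0.011 0.037 0 0 0 0 1' 40; python3 -m creep '0.011 0.037 0 0 0 0 1;0.011 0.037 0 0 0 0 1;0.011 0.037 0 0 0 0 1;0.011 0.037 0 0 0 0 1;0.011 0.037 0 0 0 0 1'
```

```text
time: 0.52
tcp_pos: [0.3614, -0.4703, 0.2488]
tool_rot: [[-0.006, 0.419, -0.908], [-0.001, -0.908, -0.419], [-1.0, -0.002, 0.005]]
wrist_force: [0.6, -0.6, 0.8]
grip_width: 0.0854
time: 0.93
tcp_pos: [0.4161, -0.2758, 0.2478]
tool_rot: [[-0.007, 0.418, -0.909], [0.001, -0.909, -0.418], [-1.0, -0.003, 0.006]]
wrist_force: [0.8, 0.2, -0.3]
grip_width: 0.0854
```

```bash
python3 -m creep '0.011 0.032 -0.015 0 0 0 1;0.011 0.032 -0.015 0 0 0 1;0.011 0.03 -0.015 0 0 0 1;0.008 0.018 -0.01 0 0 0 1;0.003 0.008 -0.005 0 0 0 1'; python3 -m creep '0 0 0 0 0 0 1;0 0 0 0 0 0 1;0 0 0 0 0 0 1;0 0 0 0 0 0 1;0 0 0 0 0 0 1'
python3 - <<'E'
from h import *
f=optics.grab_frame("wrist");save("w1.png",f)
W=cloud(f);c=np.array([.4607,-.1535])
q=W[(np.hypot(W[...,0]-c[0],W[...,1]-c[1])<.045)&(W[...,2]>.07)&(W[...,2]<.09)]
print(len(q)); print(cv2.minEnclosingCircle(q[:,:2].astype(np.float32)),np.median(q,0)) if len(q) else 0
s=arm.get_state();print(s["time"],s["tcp_pos"],s["joint_pos"])
E
```

```text
time: 1.35
tcp_pos: [0.4629, -0.1434, 0.1875]
tool_rot: [[-0.002, 0.424, -0.905], [0.001, -0.905, -0.424], [-1.0, -0.002, 0.002]]
wrist_force: [-0.6, 0.7, -0.5]
grip_width: 0.0856
time: 1.77
tcp_pos: [0.462, -0.1456, 0.1874]
tool_rot: [[-0.004, 0.424, -0.906], [0.0, -0.906, -0.424], [-1.0, -0.002, 0.004]]
wrist_force: [0.1, 0.2, -0.2]
grip_width: 0.0855
5100
((0.4616492688655853, -0.1521293967962265), 0.031253471970558167) [ 0.46380203 -0.1510885   0.07928388]
1.8167 [ 0.4619771  -0.14577277  0.18744948] [ 12.78556633  23.8649008   -2.71099197 126.07066664   2.22667907
  30.35642912 -56.56180496]
```

View pics/w1.png

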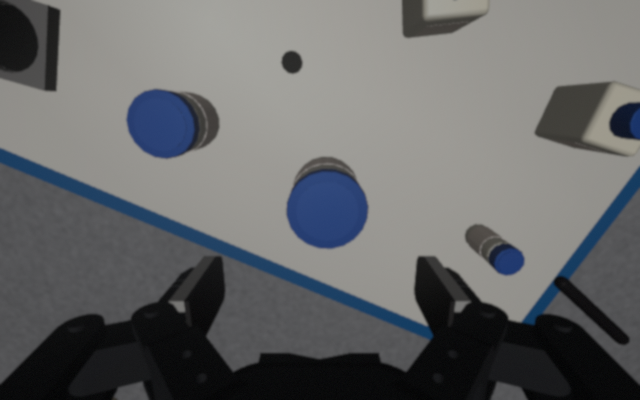

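```bash
python3 -m creep '0 -0.004 0 0 0 0 1;0 -0.003 0 0 0 0 1;0 0 -0.02 0 0 0 1;0 0 -0.025 0 0 0 1;0 0 -0.025 0 0 0 1'; python3 -m creep '0 0 -0.02 0 0 0 1;0 0 -0.015 0 0 0 1;0 0 -0.01 0 0 0 1;0 0 -0.005 0 0 0 1;0 0 0 0 0 0 1'
```

```text
time: 2.23
tcp_pos: [0.4646, -0.1586, 0.1215]
tool_rot: [[0.009, 0.418, -0.909], [-0.004, -0.909, -0.418], [-1.0, 0.007, -0.006]]
wrist_force: [1.3, 0.2, -0.3]
grip_width: 0.0854
time: 2.65
tcp_pos: [0.4631, -0.1619, 0.0657]
tool_rot: [[0.005, 0.414, -0.91], [-0.004, -0.91, -0.414], [-1.0, 0.006, -0.003]]
wrist_force: [-0.4, -0.1, 0.2]
grip_width: 0.0855
```

```bash
python3 -m creep '-0.001 0.004 0 0 0 0 1;-0.001 0.004 0 0 0 0 1;0 0.001 -0.007 0 0 0 1;0 0 -0.007 0 0 0 1;0 0 -0.005 0 0 0 1'; python3 -m creep '0 0 0 0 0 0 1;0 0 0 0 0 0 1;0 0 0 0 0 0 1;0 0 0 0 0 0 1;0 0 0 0 0 0 1'
```

```text
time: 3.07
tcp_pos: [0.4625, -0.153, 0.0485]
tool_rot: [[0.011, 0.413, -0.911], [-0.005, -0.911, -0.413], [-1.0, 0.009, -0.008]]
wrist_force: [-0.4, 0.6, -0.3]
grip_width: 0.085
time: 3.48
tcp_pos: [0.4624, -0.1528, 0.0475]
tool_rot: [[0.01, 0.413, -0.91], [-0.005, -0.91, -0.414], [-1.0, 0.009, -0.007]]
wrist_force: [-0.8, 0.0, -0.2]
grip_width: 0.0853
```

```bash
python3 -m creep '0 0 0 0.3 0.6 0 1;0 0 0 0 0 0 0;0 0 0 0 0 0 -1;0 0 0 0 0 0 -1;0 0 0 0 0 0 -1' 40;  python3 -m creep '0 0 0 0 0 0 -1;0 0 0 0 0 0 -1;0 0 0 0 0 0 -1;0 0 0 0 0 0 -1;0 0 0 0 0 0 -1'
```

```text
time: 3.9
tcp_pos: [0.4625, -0.1529, 0.0481]
tool_rot: [[-0.001, 0.413, -0.911], [0.001, -0.911, -0.413], [-1.0, -0.001, 0.001]]
wrist_force: [0.5, 0.8, -1.2]
grip_width: 0.0612
time: 4.32
tcp_pos: [0.4624, -0.153, 0.0481]
tool_rot: [[-0.002, 0.413, -0.911], [0.001, -0.911, -0.413], [-1.0, -0.001, 0.001]]
wrist_force: [0.8, -0.7, 0.7]
grip_width: 0.0608
```

```bash
python3 -m creep '0 0 0.01 0 0 0 -1;0 0 0.02 0 0 0 -1;0 0 0.03 0 0 0 -1;0 0 0.03 0 0 0 -1;0 0 0.025 0 0 0 -1';  python3 -m creep '0 0.005 0.005 0 0 0 -1;0 0.015 0 0 0 0 -1;0 0.025 0 0 0 0 -1;0 0.03 0 0 0 0 -1;0 0.03 0 0 0 0 -1'; python3 -m creep '0 0.03 0 0 0 0 -1;0 0.03 0 0 0 0 -1;0 0.03 0 0 0 0 -1;0 0.03 0 0 0 0 -1;0 0.03 0 0 0 0 -1'
```

```text
time: 4.73
tcp_pos: [0.4587, -0.1518, 0.164]
tool_rot: [[-0.013, 0.414, -0.91], [0.003, -0.91, -0.414], [-1.0, -0.009, 0.011]]
wrist_force: [0.3, -1.9, -2.5]
grip_width: 0.061
time: 5.15
tcp_pos: [0.4593, -0.0505, 0.177]
tool_rot: [[-0.001, 0.402, -0.916], [-0.001, -0.916, -0.402], [-1.0, 0.001, 0.002]]
wrist_force: [0.8, 0.1, -2.2]
grip_width: 0.061
time: 5.57
tcp_pos: [0.4558, 0.1066, 0.1768]
tool_rot: [[-0.003, 0.4, -0.917], [-0.002, -0.917, -0.4], [-1.0, 0.001, 0.004]]
wrist_force: [1.0, 0.2, -1.6]
grip_width: 0.061
```

```bash
python3 -m creep '0.001 0.03 0 0 0 0 -1;0.002 0.03 0 0 0 0 -1;0.002 0.03 0 0 0 0 -1;0.001 0.03 0 0 0 0 -1;0.001 0.025 0 0 0 0 -1';  python3 -m creep '0 0.018 0 0 0 0 -1;0 0.01 0 0 0 0 -1;0 0.004 0 0 0 0 -1;0 0 0 0 0 0 -1;0 0 0 0 0 0 -1'
```

```text
time: 5.98
tcp_pos: [0.4584, 0.2605, 0.176]
tool_rot: [[-0.006, 0.402, -0.916], [-0.003, -0.916, -0.402], [-1.0, 0.0, 0.007]]
wrist_force: [0.8, 0.8, -0.8]
grip_width: 0.0614
time: 6.4
tcp_pos: [0.4552, 0.2998, 0.1746]
tool_rot: [[-0.008, 0.41, -0.912], [-0.003, -0.912, -0.41], [-1.0, -0.001, 0.009]]
wrist_force: [-0.0, -0.5, -1.2]
grip_width: 0.061
```

```bash
python3 -m creep '0.004 0 -0.005 0.2 -0.4 0 -1;0.004 0 -0.015 0 0 0 -1;0 0 -0.02 0 0 0 -1;0 0 -0.02 0 0 0 -1;0 0 -0.015 0 0 0 -1';  python3 -m creep '0 0 -0.01 0 0 0 -1;0 0 -0.008 0 0 0 -1;0 0 -0.004 0 0 0 -1;0 0 0 0 0 0 -1;0 0 0 0 0 0 -1'
```

```text
time: 6.82
tcp_pos: [0.4674, 0.2929, 0.1]
tool_rot: [[0.007, 0.402, -0.916], [0.003, -0.916, -0.402], [-1.0, -0.0, -0.007]]
wrist_force: [-0.7, -0.4, -2.3]
grip_width: 0.0613
time: 7.23
tcp_pos: [0.4684, 0.2852, 0.0733]
tool_rot: [[0.004, 0.394, -0.919], [-0.002, -0.919, -0.394], [-1.0, 0.004, -0.003]]
wrist_force: [0.0, -1.2, -2.3]
grip_width: 0.0612
```

```bash
python3 - <<'E'
from h import *
f=optics.grab_frame("wrist");save("w2.png",f)
s=arm.get_state();print(s["tcp_pos"])
E
```

```text
[0.46847461 0.28527653 0.07347861]
```

View pics/w2.png

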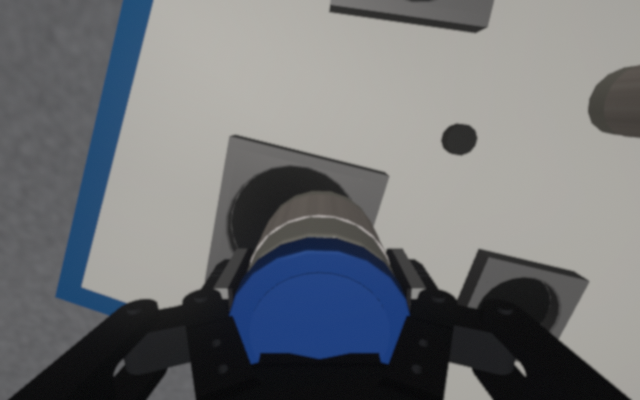

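The XL pot has drifted right of the recess, about 13 mm in y. I'll correct that before lowering.

```bash
python3 -m creep '-0.002 0.004 0 0 0 0 -1;-0.002 0.004 0 0.1 0.2 0 -1;-0.001 0.004 0 0 0 0 -1;0 0.001 0 0 0 0 -1;0 0 0 0 0 0 -1';  python3 -m creep '0 0.001 -0.004 0 0 0 -1;0 0.001 -0.004 0 0 0 -1;0 0 -0.003 0 0 0 -1;0 0 -0.002 0 0 0 -1;0 0 0 0 0 0 -1'
```

```text
time: 7.7
tcp_pos: [0.4638, 0.3009, 0.076]
tool_rot: [[0.004, 0.394, -0.919], [0.003, -0.919, -0.394], [-1.0, -0.001, -0.005]]
wrist_force: [0.4, 0.6, -2.6]
grip_width: 0.0612
time: 8.12
tcp_pos: [0.4637, 0.3038, 0.0619]
tool_rot: [[0.004, 0.395, -0.919], [0.003, -0.919, -0.395], [-1.0, -0.001, -0.005]]
wrist_force: [-0.3, 0.3, -2.0]
grip_width: 0.0609
```

```bash
python3 -m creep '0 -0.003 0 0 0 0 -1;0 -0.002 -0.001 0 0 0 -1;0 0 -0.002 0 0 0 -1;0 0 -0.002 0 0 0 -1;0 0 -0.002 0 0 0 -1';  python3 -m creep '0 0 -0.001 0 0 0 -1;0 0 -0.001 0 0 0 -1;0 0 0 0 0 0 -1;0 0 0 0 0 0 -1;0 0 0 0 0 0 -1'
```

```text
time: 8.53
tcp_pos: [0.4639, 0.2974, 0.0542]
tool_rot: [[0.004, 0.394, -0.919], [0.003, -0.919, -0.394], [-1.0, -0.001, -0.005]]
wrist_force: [0.6, 0.4, -1.4]
grip_width: 0.0612
time: 8.95
tcp_pos: [0.4643, 0.2976, 0.0537]
tool_rot: [[0.005, 0.394, -0.919], [0.004, -0.919, -0.394], [-1.0, -0.001, -0.006]]
wrist_force: [-0.2, 0.2, -1.7]
grip_width: 0.0613
```

```bash
python3 -m creep '0 0 -0.001 0.2 0.3 0 -1;0 0 -0.001 0 0 0 -1;0 0 -0.001 0 0 0 -1;0 0 0 0 0 0 -1;0 0 0 0 0 0 -1';  python3 -m creep '0 0 0 0 0 0 0.6;0 0 0 0 0 0 0.8;0 0 0 0 0 0 1;0 0 0 0 0 0 1;0 0 0 0 0 0 1';python3 -m creep '0 0 0.01 0 0 0 1;0 0 0.02 0 0 0 1;0 0 0.03 0 0 0 1;0 0 0.035 0 0 0 1;0 0 0.03 0 0 0 1'
```

```text
time: 9.37
tcp_pos: [0.4645, 0.2979, 0.0536]
tool_rot: [[0.0, 0.394, -0.919], [0.009, -0.919, -0.394], [-1.0, -0.008, -0.004]]
wrist_force: [0.3, 0.3, -1.5]
grip_width: 0.0609
time: 9.78
tcp_pos: [0.4648, 0.298, 0.0529]
tool_rot: [[0.0, 0.394, -0.919], [0.009, -0.919, -0.394], [-1.0, -0.008, -0.004]]
wrist_force: [-0.5, -0.9, -0.4]
grip_width: 0.0853
time: 10.2
tcp_pos: [0.4612, 0.2956, 0.1778]
tool_rot: [[-0.011, 0.395, -0.919], [0.001, -0.919, -0.395], [-1.0, -0.005, 0.009]]
wrist_force: [0.9, 0.8, 0.2]
grip_width: 0.0854
```

```bash
python3 - <<'E'
from h import *
f=optics.grab_frame("wrist");save("w3.png",f)
W=cloud(f);c=np.array([.463,.2985])
q=W[(np.hypot(W[...,0]-c[0],W[...,1]-c[1])<.06)&(W[...,2]>.07)&(W[...,2]<.1)]
print(len(q),cv2.minEnclosingCircle(q[:,:2].astype(np.float32)),np.median(q,0))
s=arm.get_state();print(s["tcp_pos"])
E
```

```text
5848 ((0.46437332034111023, 0.2976537048816681), 0.0310551468282938) [0.46648975 0.29860607 0.08427771]
[0.46307521 0.29678916 0.18301312]
```

View pics/w3.png

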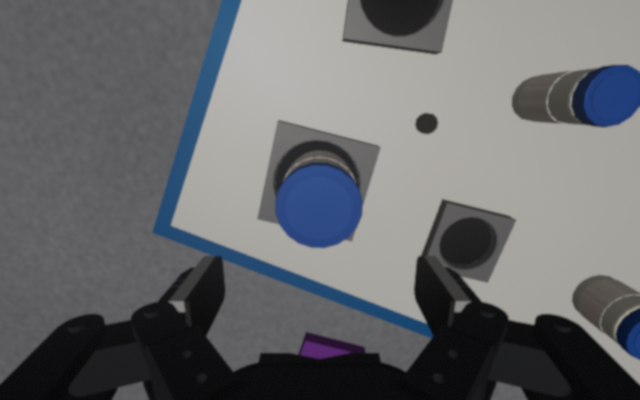

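XL is seated: its lid top reads 0.084, against about 0.083 expected, and it is centred. Next is pot L.

```bash
python3 -m creep '0 -0.02 0 0.1 -0.5 0 1;0 -0.037 0 0 0 0 1;0 -0.037 0 0 0 0 1;0 -0.037 0 0 0 0 1;0 -0.037 0 0 0 0 1';python3 -m creep '0 -0.037 0 0 0 0 1;0 -0.037 0 0 0 0 1;0 -0.03 0 0 0 0 1;0 -0.015 0 0 0 0 1;0 -0.005 0 0 0 0 1';python3 -m creep '0 0 0 0 0 0 1;0 0 0 0 0 0 1;0 0 0 0 0 0 1;0 0 0 0 0 0 1;0 0 0 0 0 0 1'
```

```text
time: 10.67
tcp_pos: [0.464, 0.1348, 0.1908]
tool_rot: [[0.017, 0.408, -0.913], [0.019, -0.913, -0.408], [-1.0, -0.011, -0.023]]
wrist_force: [1.0, 0.0, 0.1]
grip_width: 0.0853
time: 11.08
tcp_pos: [0.4616, -0.0018, 0.1938]
tool_rot: [[0.02, 0.401, -0.916], [0.017, -0.916, -0.401], [-1.0, -0.008, -0.025]]
wrist_force: [0.1, -0.0, -0.7]
grip_width: 0.0853
time: 11.5
tcp_pos: [0.462, 0.0008, 0.1948]
tool_rot: [[0.021, 0.403, -0.915], [0.019, -0.915, -0.403], [-1.0, -0.008, -0.027]]
wrist_force: [-0.1, 0.5, 0.2]
grip_width: 0.0855
```

```bash
python3 - <<'E'
from h import *
f=optics.grab_frame("wrist")
W=cloud(f);c=np.array([.4657,-.0168])
q=W[(np.hypot(W[...,0]-c[0],W[...,1]-c[1])<.045)&(W[...,2]>.06)&(W[...,2]<.075)]
print(len(q),cv2.minEnclosingCircle(q[:,:2].astype(np.float32)) if len(q) else 0)
s=arm.get_state();print(s["tcp_pos"])
E
```

```text
2864 ((0.4666731357574463, -0.01497666910290718), 0.02515169233083725)
[0.46206086 0.00098172 0.19474644]
```

```bash
python3 -m creep '0.002 -0.006 0 -1.1 1.2 0 1;0.002 -0.007 0 0 0 0 1;0 -0.002 -0.012 0 0 0 1;0 0 -0.018 0 0 0 1;0 0 -0.018 0 0 0 1';python3 -m creep '0 0 -0.018 0 0 0 1;0 0 -0.015 0 0 0 1;0 0 -0.008 0 0 0 1;0 0 0 0 0 0 1;0 0 0 0 0 0 1'
```

```text
time: 11.97
tcp_pos: [0.4689, -0.0116, 0.1482]
tool_rot: [[0.008, 0.409, -0.912], [0.001, -0.912, -0.409], [-1.0, 0.003, -0.008]]
wrist_force: [0.9, -0.4, -0.6]
grip_width: 0.0855
time: 12.38
tcp_pos: [0.4685, -0.011, 0.1027]
tool_rot: [[0.007, 0.412, -0.911], [0.002, -0.911, -0.412], [-1.0, 0.0, -0.007]]
wrist_force: [0.2, -0.6, 0.1]
grip_width: 0.0854
```

```bash
python3 -m creep '-0.002 -0.004 0 0 0.4 0 1;0 -0.001 -0.01 0 0 0 1;0 0 -0.015 0 0 0 1;0 0 -0.015 0 0 0 1;0 0 -0.012 0 0 0 1';python3 -m creep '0 0 -0.006 0 0 0 1;0 0 -0.002 0 0 0 1;0 0 0 0 0 0 1;0 0 0 0 0 0 1;0 0 0 0 0 0 1'
```

```text
time: 12.8
tcp_pos: [0.4696, -0.0174, 0.0552]
tool_rot: [[0.009, 0.411, -0.911], [0.003, -0.911, -0.411], [-1.0, 0.001, -0.01]]
wrist_force: [0.1, -0.1, -0.1]
grip_width: 0.0856
time: 13.22
tcp_pos: [0.4704, -0.0183, 0.0483]
tool_rot: [[0.011, 0.411, -0.912], [0.003, -0.912, -0.411], [-1.0, 0.002, -0.011]]
wrist_force: [0.9, 0.7, -0.2]
grip_width: 0.0856
```

```bash
python3 -m creep '-0.002 0.001 -0.003 -0.2 0.6 0 1;-0.002 0.001 -0.003 0 0 0 1;-0.001 0 0 0 0 0 1;0 0 0 0 0 0 1;0 0 0 0 0 0 1';python3 -m creep '0 0 0 0 0 0 -1;0 0 0 0 0 0 -1;0 0 0 0 0 0 -1;0 0 0 0 0 0 -1;0 0 0 0 0 0 -1';python3 -m creep '0 0 0 0 0 0 -1;0 0 0 0 0 0 -1;0 0 0 0 0 0 -1;0 0 0 0 0 0 -1;0 0 0 0 0 0 -1'
```

```text
time: 13.63
tcp_pos: [0.4656, -0.016, 0.0434]
tool_rot: [[0.002, 0.411, -0.912], [-0.001, -0.912, -0.411], [-1.0, 0.001, -0.001]]
wrist_force: [0.5, 0.0, -0.0]
grip_width: 0.0853
time: 14.05
tcp_pos: [0.4656, -0.0159, 0.0437]
tool_rot: [[0.002, 0.411, -0.912], [-0.001, -0.912, -0.411], [-1.0, 0.001, -0.001]]
wrist_force: [0.8, 0.3, -1.6]
grip_width: 0.0493
time: 14.47
tcp_pos: [0.4656, -0.016, 0.0437]
tool_rot: [[0.002, 0.411, -0.912], [-0.001, -0.912, -0.411], [-1.0, 0.001, -0.001]]
wrist_force: [-0.1, 0.7, 0.4]
grip_width: 0.0493
```

```bash
python3 -m creep '0 0 0.01 0 0 0 -1;0 0 0.02 0 0 0 -1;0 0 0.03 0 0 0 -1;0 0 0.035 0 0 0 -1;0 0 0.03 0 0 0 -1';  python3 -m creep '0.002 0.005 0.01 0 0 0 -1;0.007 0.013 0 0 0 0 -1;0.012 0.022 0 0 0 0 -1;0.014 0.0265 0 0 0 0 -1;0.014 0.0265 0 0 0 0 -1'; python3 -m creep '0.014 0.0265 0 0 0 0 -1;0.014 0.0265 0 0 0 0 -1;0.014 0.0265 0 0 0 0 -1;0.014 0.0265 0 0 0 0 -1;0.014 0.0265 0 0 0 0 -1'
```

```text
time: 14.88
tcp_pos: [0.4615, -0.016, 0.1694]
tool_rot: [[-0.011, 0.412, -0.911], [-0.002, -0.911, -0.412], [-1.0, -0.003, 0.011]]
wrist_force: [0.7, 0.4, -0.7]
grip_width: 0.0491
time: 15.3
tcp_pos: [0.5097, 0.0727, 0.192]
tool_rot: [[-0.001, 0.4, -0.916], [-0.003, -0.916, -0.4], [-1.0, 0.003, 0.002]]
wrist_force: [0.3, -0.3, -0.6]
grip_width: 0.0493
time: 15.72
tcp_pos: [0.5802, 0.2104, 0.1967]
tool_rot: [[-0.0, 0.398, -0.917], [-0.004, -0.917, -0.398], [-1.0, 0.003, 0.002]]
wrist_force: [-0.0, -0.4, -0.6]
grip_width: 0.0493
```

```bash
python3 -m creep '0.014 0.026 0 0 0 0 -1;0.013 0.023 0 0 0 0 -1;0.01 0.018 0 0 0 0 -1;0.006 0.01 0 0 0 0 -1;0.003 0.005 0 0 0 0 -1';  python3 -m creep '0 0 -0.005 0 0 0 -1;0 0 -0.012 0 0 0 -1;0 0 -0.015 0 0 0 -1;0 0 -0.015 0 0 0 -1;0 0 -0.01 0 0 0 -1';  python3 -m creep '0 0 -0.005 0 0 0 -1;0 0 0 0 0 0 -1;0 0 0 0 0 0 -1;0 0 0 0 0 0 -1;0 0 0 0 0 0 -1'
```

```text
time: 16.13
tcp_pos: [0.6267, 0.3027, 0.2]
tool_rot: [[-0.001, 0.404, -0.915], [-0.001, -0.915, -0.404], [-1.0, 0.001, 0.001]]
wrist_force: [-0.0, -0.0, -0.8]
grip_width: 0.0494
time: 16.55
tcp_pos: [0.6256, 0.3001, 0.1423]
tool_rot: [[0.001, 0.403, -0.915], [-0.001, -0.915, -0.403], [-1.0, 0.001, -0.001]]
wrist_force: [-0.4, 0.4, -0.8]
grip_width: 0.049
time: 16.97
tcp_pos: [0.6237, 0.2954, 0.1341]
tool_rot: [[-0.004, 0.4, -0.917], [-0.005, -0.917, -0.4], [-1.0, 0.003, 0.006]]
wrist_force: [-0.8, 1.1, -0.9]
grip_width: 0.0492
```

```bash
python3 -m creep '0.003 0.002 -0.005 0.3 -0.2 0 -1;0.003 0.002 -0.012 0 0 0 -1;0.001 0.001 -0.015 0 0 0 -1;0 0.001 -0.015 0 0 0 -1;0 0.001 -0.01 0 0 0 -1';  python3 -m creep '0 0 -0.006 0 0 0 -1;0 0 0 0 0 0 -1;0 0 0 0 0 0 -1;0 0 0 0 0 0 -1;0 0 0 0 0 0 -1'
```

```text
time: 17.38
tcp_pos: [0.634, 0.3042, 0.0768]
tool_rot: [[0.007, 0.399, -0.917], [0.005, -0.917, -0.399], [-1.0, -0.002, -0.009]]
wrist_force: [-0.2, -0.3, -1.2]
grip_width: 0.0491
time: 17.8
tcp_pos: [0.6322, 0.304, 0.065]
tool_rot: [[0.002, 0.4, -0.916], [0.002, -0.916, -0.4], [-1.0, -0.001, -0.002]]
wrist_force: [-0.1, -0.2, -0.8]
grip_width: 0.0491
```

Bottom is at about 0.021. I'll correct (-0.002, -0.005), then lower by 0.016.

```bash
python3 -m creep '-0.001 -0.003 0 0 0 0 -1;-0.001 -0.002 -0.002 0 0 0 -1;0 0 -0.003 0 0 0 -1;0 0 -0.003 0 0 0 -1;0 0 -0.003 0 0 0 -1';  python3 -m creep '0 0 -0.002 0 0 0 -1;0 0 -0.001 0 0 0 -1;0 0 -0.001 0 0 0 -1;0 0 0 0 0 0 -1;0 0 0 0 0 0 -1'
```

```text
time: 18.22
tcp_pos: [0.6315, 0.2987, 0.0563]
tool_rot: [[0.006, 0.4, -0.917], [0.004, -0.917, -0.4], [-1.0, -0.001, -0.007]]
wrist_force: [-0.8, 0.7, -1.2]
grip_width: 0.0493
time: 18.63
tcp_pos: [0.6311, 0.2986, 0.0508]
tool_rot: [[0.005, 0.4, -0.917], [0.004, -0.917, -0.4], [-1.0, -0.001, -0.006]]
wrist_force: [0.4, -1.1, -1.2]
grip_width: 0.0487
```

```bash
python3 -m creep '-0.001 0 -0.001 -0.2 0.3 0 -1;0 0 -0.001 0 0 0 -1;0 0 -0.001 0 0 0 -1;0 0 0 0 0 0 -1;0 0 0 0 0 0 -1'; python3 -m creep '0 0 -0.001 0 0 0 -1;0 0 -0.001 0 0 0 -1;0 0 0 0 0 0 -1;0 0 0 0 0 0 -1;0 0 0 0 0 0 -1'
```

```text
time: 19.05
tcp_pos: [0.6303, 0.2989, 0.0493]
tool_rot: [[0.0, 0.4, -0.917], [0.0, -0.917, -0.4], [-1.0, -0.0, -0.0]]
wrist_force: [-0.0, 1.0, -1.1]
grip_width: 0.0493
time: 19.47
tcp_pos: [0.6305, 0.2991, 0.049]
tool_rot: [[0.001, 0.4, -0.917], [0.001, -0.917, -0.4], [-1.0, -0.0, -0.001]]
wrist_force: [0.8, 0.4, -1.4]
grip_width: 0.0495
```

```bash
python3 -m creep '0 0 0 0 0 0 0.4;0 0 0 0 0 0 0.7;0 0 0 0 0 0 1;0 0 0 0 0 0 1;0 0 0 0 0 0 1';python3 -m creep '0 0 0.01 0 0 0 1;0 0 0.02 0 0 0 1;0 0 0.03 0 0 0 1;0 0 0.035 0 0 0 1;0 0 0.03 0 0 0 1'
python3 - <<'E'
from h import *
f=optics.grab_frame("wrist");save("w4.png",f)
W=cloud(f);c=np.array([.6300,.2987])
q=W[(np.hypot(W[...,0]-c[0],W[...,1]-c[1])<.05)&(W[...,2]>.06)&(W[...,2]<.1)]
print(len(q),cv2.minEnclosingCircle(q[:,:2].astype(np.float32)),np.median(q,0))
c=np.array([.6043,.1543])
q=W[(np.hypot(W[...,0]-c[0],W[...,1]-c[1])<.04)&(W[...,2]>.078)&(W[...,2]<.1)]
print(len(q),cv2.minEnclosingCircle(q[:,:2].astype(np.float32)) if len(q) else 0)
s=arm.get_state();print(s["tcp_pos"])
E
```

```text
time: 19.88
tcp_pos: [0.6306, 0.2992, 0.0482]
tool_rot: [[0.001, 0.4, -0.917], [0.001, -0.917, -0.4], [-1.0, -0.0, -0.001]]
wrist_force: [0.6, -0.1, 0.0]
grip_width: 0.0854
time: 20.3
tcp_pos: [0.6261, 0.297, 0.1717]
tool_rot: [[-0.012, 0.4, -0.916], [-0.006, -0.916, -0.4], [-1.0, 0.001, 0.013]]
wrist_force: [-0.2, -0.7, 0.5]
grip_width: 0.0854
3689 ((0.6320441365242004, 0.29953792691230774), 0.02499397099018097) [0.63372426 0.30012015 0.07229351]
476 ((0.6166274547576904, 0.15548695623874664), 0.015293614938855171)
[0.62858156 0.2981349  0.17814653]
```

View pics/w4.png

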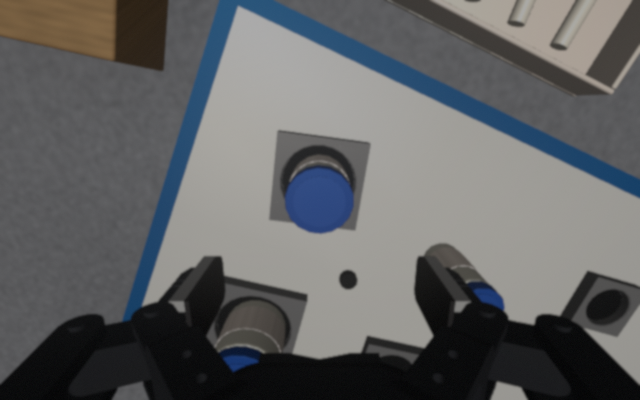

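L is seated (lid top 0.072, as expected) and centred. Next is M.

```bash
python3 -m creep '-0.003 -0.015 0 0.2 -0.4 0 1;-0.006 -0.033 0 0 0 0 1;-0.006 -0.037 0 0 0 0 1;-0.005 -0.03 0 0 0 0 1;-0.002 -0.014 0 0 0 0 1';python3 -m creep '0 -0.004 0 0 0 0 1;0 0 0 0 0 0 1;0 0 0 0 0 0 1;0 0 0 0 0 0 1;0 0 0 0 0 0 1'
python3 - <<'E'
from h import *
f=optics.grab_frame("wrist")
W=cloud(f)
c=np.array([.6043,.1543])
q=W[(np.hypot(W[...,0]-c[0],W[...,1]-c[1])<.04)&(W[...,2]>.078)&(W[...,2]<.1)]
print(len(q),cv2.minEnclosingCircle(q[:,:2].astype(np.float32)) if len(q) else 0)
s=arm.get_state();print(s["tcp_pos"])
E
```

```text
time: 20.77
tcp_pos: [0.606, 0.1706, 0.1858]
tool_rot: [[0.014, 0.408, -0.913], [0.009, -0.913, -0.407], [-1.0, -0.003, -0.016]]
wrist_force: [-0.4, -0.6, 0.0]
grip_width: 0.0856
time: 21.18
tcp_pos: [0.6065, 0.1655, 0.1867]
tool_rot: [[0.015, 0.404, -0.914], [0.01, -0.915, -0.404], [-1.0, -0.003, -0.017]]
wrist_force: [0.8, 0.1, 0.3]
grip_width: 0.0856
2018 ((0.6059134006500244, 0.15688511729240417), 0.018981952220201492)
[0.6064784  0.16589093 0.18665035]
```

```bash
python3 -m creep '-0.001 -0.005 0 -0.5 0.8 0 1;0 -0.005 -0.005 0 0 0 1;0 0 -0.015 0 0 0 1;0 0 -0.018 0 0 0 1;0 0 -0.018 0 0 0 1';python3 -m creep '0 0 -0.015 0 0 0 1;0 0 -0.01 0 0 0 1;0 0 0 0 0 0 1;0 0 0 0 0 0 1;0 0 0 0 0 0 1'
```

```text
time: 21.65
tcp_pos: [0.6076, 0.1589, 0.1313]
tool_rot: [[0.005, 0.41, -0.912], [0.003, -0.912, -0.41], [-1.0, -0.001, -0.006]]
wrist_force: [0.4, -0.8, -0.5]
grip_width: 0.0855
time: 22.07
tcp_pos: [0.6058, 0.1582, 0.1001]
tool_rot: [[-0.001, 0.411, -0.912], [0.001, -0.912, -0.411], [-1.0, -0.001, 0.001]]
wrist_force: [-0.5, -1.1, 0.5]
grip_width: 0.0857
```

```bash
python3 -m creep '0 -0.001 -0.005 0 0 0 1;0 0 -0.012 0 0 0 1;0 0 -0.012 0 0 0 1;0 0 -0.01 0 0 0 1;0 0 -0.006 0 0 0 1';python3 -m creep '0 0 -0.002 0 0 0 1;0 0 0 0 0 0 1;0 0 0 0 0 0 1;0 0 0 0 0 0 1;0 0 0 0 0 0 1'
```

```text
time: 22.48
tcp_pos: [0.608, 0.1576, 0.0551]
tool_rot: [[0.005, 0.411, -0.912], [0.003, -0.912, -0.411], [-1.0, -0.001, -0.006]]
wrist_force: [-0.4, 0.5, 0.1]
grip_width: 0.0855
time: 22.9
tcp_pos: [0.6068, 0.1574, 0.05]
tool_rot: [[0.002, 0.411, -0.912], [0.002, -0.912, -0.411], [-1.0, -0.001, -0.002]]
wrist_force: [0.1, -0.3, -0.2]
grip_width: 0.0855
```

```bash
python3 -m creep '-0.001 -0.001 -0.002 0 0 0 1;0 0 0 0 0 0 1;0 0 0 0 0 0 0.3;0 0 0 0 0 0 0;0 0 0 0 0 0 -0.1';python3 -m creep '0 0 0 0 0 0 -0.2;0 0 0 0 0 0 -1;0 0 0 0 0 0 -1;0 0 0 0 0 0 -1;0 0 0 0 0 0 -1';python3 -m creep '0 0 0 0 0 0 -1;0 0 0 0 0 0 -1;0 0 0 0 0 0 -1;0 0 0.005 0 0 0 -1;0 0 0.01 0 0 0 -1'
```

```text
time: 23.32
tcp_pos: [0.6064, 0.1565, 0.0492]
tool_rot: [[0.004, 0.411, -0.912], [0.002, -0.912, -0.411], [-1.0, -0.001, -0.004]]
wrist_force: [-0.4, -0.1, -0.0]
grip_width: 0.0516
time: 23.73
tcp_pos: [0.6065, 0.1565, 0.0495]
tool_rot: [[0.004, 0.411, -0.912], [0.003, -0.912, -0.411], [-1.0, -0.001, -0.005]]
wrist_force: [-0.7, 0.4, 0.3]
grip_width: 0.0372
time: 24.15
tcp_pos: [0.6054, 0.1562, 0.0634]
tool_rot: [[0.001, 0.411, -0.912], [0.002, -0.912, -0.411], [-1.0, -0.001, -0.001]]
wrist_force: [-0.4, 0.1, -1.1]
grip_width: 0.0374
```

```bash
python3 -m creep '0 0 0.015 0 0 0 -1;0 0 0.02 0 0 0 -1;-0.004 0 0.015 0 0 0 -1;-0.012 -0.001 0.005 0 0 0 -1;-0.02 -0.002 0 0 0 0 -1';python3 -m creep '-0.025 -0.003 0 0 0 0 -1;-0.025 -0.003 0 0 0 0 -1;-0.022 -0.002 0 0 0 0 -1;-0.012 -0.001 0 0 0 0 -1;-0.006 0 0 0 0 0 -1';python3 -m creep '0 0 0 0 0 0 -1;0 0 0 0 0 0 -1;0 0 0 0 0 0 -1;0 0 0 0 0 0 -1;0 0 0 0 0 0 -1'
```

```text
time: 24.57
tcp_pos: [0.5718, 0.1534, 0.1248]
tool_rot: [[0.007, 0.41, -0.912], [0.003, -0.912, -0.41], [-1.0, -0.0, -0.007]]
wrist_force: [0.1, 0.2, -0.4]
grip_width: 0.0366
time: 24.98
tcp_pos: [0.4718, 0.1423, 0.1276]
tool_rot: [[0.007, 0.41, -0.912], [0.003, -0.912, -0.41], [-1.0, -0.0, -0.007]]
wrist_force: [-0.1, -0.5, -0.5]
grip_width: 0.0371
time: 25.4
tcp_pos: [0.4722, 0.1427, 0.1283]
tool_rot: [[0.008, 0.41, -0.912], [0.004, -0.912, -0.41], [-1.0, -0.0, -0.009]]
wrist_force: [0.1, 0.2, -0.7]
grip_width: 0.0373
```

Now I'll move (-0.006, 0, -0.062), with a tilt fix of ωy +0.5 and ωx -0.2.

```bash
python3 -m creep '-0.003 0 0 -0.2 0.5 0 -1;-0.003 0 -0.005 0 0 0 -1;0 0 -0.01 0 0 0 -1;0 0 -0.012 0 0 0 -1;0 0 -0.01 0 0 0 -1';python3 -m creep '0 0 -0.006 0 0 0 -1;0 0 -0.005 0 0 0 -1;0 0 -0.004 0 0 0 -1;0 0 0 0 0 0 -1;0 0 0 0 0 0 -1'
```

```text
time: 25.82
tcp_pos: [0.4682, 0.1432, 0.0899]
tool_rot: [[0.003, 0.409, -0.912], [0.002, -0.912, -0.409], [-1.0, -0.001, -0.004]]
wrist_force: [-0.6, 0.7, -0.2]
grip_width: 0.0369
time: 26.23
tcp_pos: [0.4668, 0.1428, 0.0697]
tool_rot: [[-0.002, 0.41, -0.912], [0.0, -0.912, -0.41], [-1.0, -0.001, 0.002]]
wrist_force: [-0.7, -0.2, -0.9]
grip_width: 0.0372
```

```bash
python3 -m creep '0 0 -0.003 0 0 0 -1;0 0 -0.003 0 0 0 -1;0 0 -0.003 0 0 0 -1;0 0 -0.002 0 0 0 -1;0 0 -0.001 0 0 0 -1';python3 -m creep '0 0 -0.001 0 0 0 -1;0 0 -0.001 0 0 0 -1;0 0 0 0 0 0 -1;0 0 0 0 0 0 -1;0 0 0 0 0 0 -1'
```

```text
time: 26.65
tcp_pos: [0.4676, 0.1431, 0.0578]
tool_rot: [[0.001, 0.409, -0.912], [0.001, -0.912, -0.409], [-1.0, -0.001, -0.001]]
wrist_force: [0.4, 0.5, -0.2]
grip_width: 0.0371
time: 27.07
tcp_pos: [0.4677, 0.1431, 0.0556]
tool_rot: [[0.001, 0.409, -0.912], [0.001, -0.912, -0.409], [-1.0, -0.001, -0.001]]
wrist_force: [0.3, -0.1, 1.0]
grip_width: 0.0373
```

```bash
python3 -m creep '0 0 -0.001 0 0 0 -1;0 0 -0.001 0 0 0 -1;0 0 -0.001 0 0 0 -1;0 0 0 0 0 0 -1;0 0 0 0 0 0 -1';python3 -m creep '0 0 0 0 0 0 0;0 0 0 0 0 0 0.3;0 0 0 0 0 0 0.7;0 0 0 0 0 0 1;0 0 0 0 0 0 1';python3 -m creep '0 0 0.01 0 0 0 1;0 0 0.02 0 0 0 1;0 0 0.03 0 0 0 1;0 0 0.035 0 0 0 1;0 0 0.03 0 0 0 1'
python3 - <<'E'
from h import *
f=optics.grab_frame("wrist");save("w5.png",f)
W=cloud(f);c=np.array([.466,.143])
q=W[(np.hypot(W[...,0]-c[0],W[...,1]-c[1])<.05)&(W[...,2]>.075)&(W[...,2]<.12)]
print(len(q),cv2.minEnclosingCircle(q[:,:2].astype(np.float32)),np.median(q,0))
s=arm.get_state();print(s["tcp_pos"])
E
```

```text
time: 27.48
tcp_pos: [0.4679, 0.1432, 0.0551]
tool_rot: [[0.003, 0.409, -0.912], [0.002, -0.912, -0.409], [-1.0, -0.001, -0.004]]
wrist_force: [0.2, 0.3, -0.6]
grip_width: 0.0372
time: 27.9
tcp_pos: [0.468, 0.1432, 0.0548]
tool_rot: [[0.003, 0.409, -0.912], [0.002, -0.912, -0.409], [-1.0, -0.001, -0.004]]
wrist_force: [-0.0, -0.6, 0.4]
grip_width: 0.0851
time: 28.32
tcp_pos: [0.4641, 0.1419, 0.1803]
tool_rot: [[-0.009, 0.41, -0.912], [-0.003, -0.912, -0.41], [-1.0, -0.001, 0.01]]
wrist_force: [1.2, 0.4, 0.1]
grip_width: 0.0852
2320 ((0.46771806478500366, 0.14275462925434113), 0.019025443121790886) [0.46939817 0.14359072 0.09022031]
[0.46586481 0.14243118 0.1850442 ]
```

View pics/w5.png

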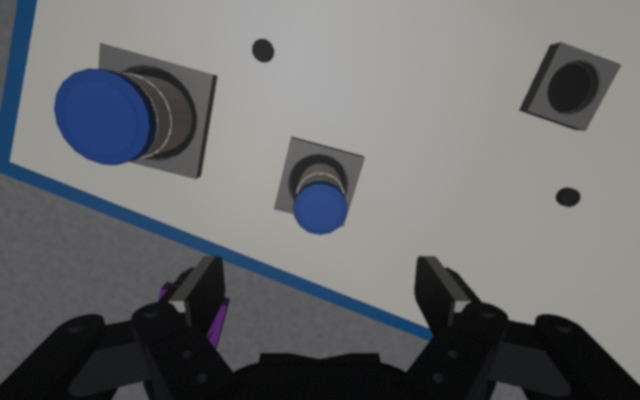

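M is seated (lid top 0.090, as expected). Next is pot S at (0.481, -0.313).

```bash
python3 -m creep '0 -0.02 0 0.1 -0.4 0 1;0.001 -0.037 0 0 0 0 1;0.001 -0.037 0 0 0 0 1;0.001 -0.037 0 0 0 0 1;0.001 -0.037 0 0 0 0 1';python3 -m creep '0.001 -0.037 0 0 0 0 1;0.001 -0.037 0 0 0 0 1;0.001 -0.037 0 0 0 0 1;0.001 -0.037 0 0 0 0 1;0.001 -0.037 0 0 0 0 1'; python3 -m creep '0.001 -0.035 0 0 0 0 1;0.001 -0.028 0 0 0 0 1;0.001 -0.015 0 0 0 0 1;0 -0.005 0 0 0 0 1;0 0 0 0 0 0 1'
```

```text
time: 28.78
tcp_pos: [0.4716, -0.0214, 0.1934]
tool_rot: [[0.017, 0.425, -0.905], [0.008, -0.905, -0.424], [-1.0, -0.0, -0.019]]
wrist_force: [0.9, -0.3, -0.4]
grip_width: 0.0851
time: 29.2
tcp_pos: [0.4741, -0.2153, 0.1974]
tool_rot: [[0.02, 0.426, -0.905], [0.008, -0.905, -0.426], [-1.0, 0.001, -0.022]]
wrist_force: [0.9, -0.8, 0.7]
grip_width: 0.0856
time: 29.62
tcp_pos: [0.4732, -0.3126, 0.2005]
tool_rot: [[0.021, 0.414, -0.91], [0.003, -0.91, -0.414], [-1.0, 0.006, -0.021]]
wrist_force: [0.4, 0.4, 0.5]
grip_width: 0.086
```

```bash
python3 -m creep '0.003 0 0 -0.2 1.2 0 1;0.003 0 -0.01 0 0 0 1;0 0 -0.018 0 0 0 1;0 0 -0.02 0 0 0 1;0 0 -0.015 0 0 0 1';python3 -m creep '0 0 -0.01 0 0 0 1;0 0 -0.004 0 0 0 1;0 0 0 0 0 0 1;0 0 0 0 0 0 1;0 0 0 0 0 0 1'
python3 - <<'E'
from h import *
f=optics.grab_frame("wrist")
W=cloud(f)
c=np.array([.481,-.313])
q=W[(np.hypot(W[...,0]-c[0],W[...,1]-c[1])<.04)&(W[...,2]>.057)&(W[...,2]<.075)]
print(len(q),cv2.minEnclosingCircle(q[:,:2].astype(np.float32)) if len(q) else 0)
s=arm.get_state();print(s["tcp_pos"])
E
```

```text
time: 30.03
tcp_pos: [0.4815, -0.3068, 0.1387]
tool_rot: [[0.007, 0.419, -0.908], [-0.001, -0.908, -0.419], [-1.0, 0.004, -0.006]]
wrist_force: [-0.2, -0.1, -0.4]
grip_width: 0.0851
time: 30.45
tcp_pos: [0.481, -0.2982, 0.1199]
tool_rot: [[0.003, 0.427, -0.904], [0.005, -0.904, -0.427], [-1.0, -0.004, -0.005]]
wrist_force: [0.0, -0.3, -0.8]
grip_width: 0.0854
1409 ((0.4819633960723877, -0.31256937980651855), 0.013064614497125149)
[ 0.48112105 -0.29823193  0.1200961 ]
```

```bash
python3 -m creep '0 -0.006 0 -0.2 0.1 0 1;0 -0.006 0 0 0 0 1;0 -0.003 -0.005 0 0 0 1;0 0 -0.01 0 0 0 1;0 0 -0.01 0 0 0 1';python3 -m creep '0 0 -0.01 0 0 0 1;0 0 -0.008 0 0 0 1;0 0 -0.004 0 0 0 1;0 0 0 0 0 0 1;0 0 0 0 0 0 1'
```

```text
time: 30.92
tcp_pos: [0.483, -0.3168, 0.0977]
tool_rot: [[0.008, 0.426, -0.905], [-0.003, -0.905, -0.426], [-1.0, 0.007, -0.006]]
wrist_force: [0.0, 0.3, 0.1]
grip_width: 0.0857
time: 31.33
tcp_pos: [0.481, -0.3159, 0.0688]
tool_rot: [[0.003, 0.426, -0.905], [0.0, -0.905, -0.426], [-1.0, 0.001, -0.003]]
wrist_force: [0.8, -0.3, 0.1]
grip_width: 0.0856
```

```bash
python3 -m creep '0 0.002 -0.004 0 0 0 1;0 0.001 -0.008 0 0 0 1;0 0 -0.008 0 0 0 1;0 0 -0.006 0 0 0 1;0 0 -0.002 0 0 0 1';python3 -m creep '0 0 0 0 0 0 1;0 0 0 0 0 0 1;0 0 0 0 0 0 1;0 0 0 0 0 0 1;0 0 0 0 0 0 1'
```

```text
time: 31.75
tcp_pos: [0.4818, -0.3123, 0.0391]
tool_rot: [[0.005, 0.426, -0.905], [-0.001, -0.905, -0.426], [-1.0, 0.003, -0.004]]
wrist_force: [-0.5, -0.5, -0.6]
grip_width: 0.0854
time: 32.17
tcp_pos: [0.4816, -0.3123, 0.0384]
tool_rot: [[0.004, 0.426, -0.905], [-0.0, -0.905, -0.426], [-1.0, 0.002, -0.003]]
wrist_force: [-0.1, -0.0, -0.1]
grip_width: 0.0855
```

```bash
python3 -m creep '0 0 0 0 0 0 0.3;0 0 0 0 0 0 0;0 0 0 0 0 0 -0.2;0 0 0 0 0 0 -0.3;0 0 0 0 0 0 -0.35' 30;python3 -m creep '0 0 0 0 0 0 -0.45;0 0 0 0 0 0 -1;0 0 0 0 0 0 -1;0 0 0 0 0 0 -1;0 0 0 0 0 0 -1';python3 -m creep '0 0 0 0 0 0 -1;0 0 0 0 0 0 -1;0 0 0 0 0 0 -1;0 0 0 0 0 0 -1;0 0 0 0 0 0 -1'
```

```text
time: 32.58
tcp_pos: [0.482, -0.3127, 0.0393]
tool_rot: [[0.005, 0.426, -0.905], [-0.001, -0.905, -0.426], [-1.0, 0.003, -0.004]]
wrist_force: [-0.3, 0.6, 0.6]
grip_width: 0.0279
time: 33.0
tcp_pos: [0.482, -0.3126, 0.0394]
tool_rot: [[0.005, 0.426, -0.905], [-0.001, -0.905, -0.426], [-1.0, 0.003, -0.004]]
wrist_force: [-0.3, 0.2, 0.9]
grip_width: 0.0254
time: 33.42
tcp_pos: [0.482, -0.3126, 0.0394]
tool_rot: [[0.005, 0.426, -0.905], [-0.001, -0.905, -0.426], [-1.0, 0.003, -0.004]]
wrist_force: [0.1, -0.2, 0.0]
grip_width: 0.0249
```

```bash
python3 -m creep '0 0 0.01 0 0 0 -1;0 0 0.02 0 0 0 -1;0 0 0.03 0 0 0 -1;0 0 0.035 0 0 0 -1;0 0 0.03 0 0 0 -1';  python3 -m creep '0.002 0.005 0.005 0 0 0 -1;0.006 0.013 0 0 0 0 -1;0.011 0.022 0 0 0 0 -1;0.013 0.027 0 0 0 0 -1;0.013 0.027 0 0 0 0 -1'; python3 -m creep '0.013 0.027 0 0 0 0 -1;0.013 0.027 0 0 0 0 -1;0.013 0.027 0 0 0 0 -1;0.013 0.027 0 0 0 0 -1;0.013 0.026 0 0 0 0 -1'
```

```text
time: 33.83
tcp_pos: [0.4781, -0.3101, 0.164]
tool_rot: [[-0.007, 0.427, -0.904], [0.005, -0.904, -0.427], [-1.0, -0.008, 0.004]]
wrist_force: [0.7, 0.3, -0.7]
grip_width: 0.0249
time: 34.25
tcp_pos: [0.5226, -0.2221, 0.1804]
tool_rot: [[0.005, 0.414, -0.91], [-0.004, -0.91, -0.414], [-1.0, 0.006, -0.002]]
wrist_force: [0.6, 0.4, -0.2]
grip_width: 0.0251
time: 34.67
tcp_pos: [0.5884, -0.0811, 0.1823]
tool_rot: [[0.005, 0.412, -0.911], [-0.005, -0.911, -0.412], [-1.0, 0.006, -0.003]]
wrist_force: [0.6, -0.2, -0.7]
grip_width: 0.0257
```

```bash
python3 -m creep '0.014 0.023 0 0 0 0 -1;0.012 0.018 0 0 0 0 -1;0.007 0.01 0 0 0 0 -1;0.004 0.005 0 0 0 0 -1;0.001 0 0 0 0 0 -1';  python3 -m creep '0 0 -0.006 0 0.3 0 -1;0 0 -0.014 0 0 0 -1;0 0 -0.018 0 0 0 -1;0 0 -0.018 0 0 0 -1;0 0 -0.014 0 0 0 -1';  python3 -m creep '0 0 -0.006 0 0 0 -1;0 0 0 0 0 0 -1;0 0 0 0 0 0 -1;0 0 0 0 0 0 -1;0 0 0 0 0 0 -1'
```

```text
time: 35.08
tcp_pos: [0.6287, -0.0131, 0.1829]
tool_rot: [[0.005, 0.421, -0.907], [-0.001, -0.907, -0.421], [-1.0, 0.004, -0.004]]
wrist_force: [-1.1, -0.4, -1.1]
grip_width: 0.0251
time: 35.5
tcp_pos: [0.6277, -0.0214, 0.113]
tool_rot: [[0.003, 0.414, -0.91], [-0.005, -0.91, -0.414], [-1.0, 0.006, -0.001]]
wrist_force: [-0.2, -0.2, -0.7]
grip_width: 0.0255
time: 35.92
tcp_pos: [0.624, -0.0283, 0.1042]
tool_rot: [[-0.004, 0.407, -0.913], [-0.008, -0.913, -0.407], [-1.0, 0.005, 0.007]]
wrist_force: [-0.1, -0.5, -0.6]
grip_width: 0.0253
```

Correcting (+0.006, +0.010), then down 0.042.

```bash
python3 -m creep '0.003 0.005 0 0.4 -0.2 0 -1;0.003 0.005 -0.004 0 0 0 -1;0 0 -0.008 0 0 0 -1;0 0 -0.01 0 0 0 -1;0 0 -0.008 0 0 0 -1';  python3 -m creep '0 0 -0.005 0 0 0 -1;0 0 -0.003 0 0 0 -1;0 0 0 0 0 0 -1;0 0 0 0 0 0 -1;0 0 0 0 0 0 -1'
```

```text
time: 36.33
tcp_pos: [0.6333, -0.0167, 0.0763]
tool_rot: [[0.008, 0.407, -0.913], [0.001, -0.913, -0.407], [-1.0, 0.002, -0.008]]
wrist_force: [0.0, -0.4, -0.6]
grip_width: 0.0254
time: 36.75
tcp_pos: [0.6313, -0.0164, 0.0632]
tool_rot: [[0.002, 0.408, -0.913], [0.001, -0.913, -0.408], [-1.0, 0.0, -0.002]]
wrist_force: [-1.0, 0.1, -0.7]
grip_width: 0.0248
```

```bash
python3 - <<'E'
from h import *
f=optics.grab_frame("side");save("s2.png",f,(300,150,460,250),4)
E
```

```text
(no output)
```

View pics/s2.png

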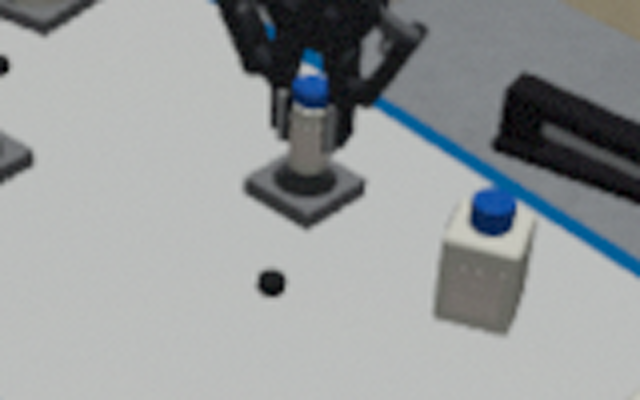

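The side view shows pot S hanging over its recess (crop 308,170), laterally centred. Lowering it now.

```bash
python3 -m creep '-0.001 -0.001 -0.003 0 0 0 -1;0 0 -0.004 0 0 0 -1;0 0 -0.004 0 0 0 -1;0 0 -0.003 0 0 0 -1;0 0 -0.002 0 0 0 -1';python3 -m creep '0 0 -0.001 0 0 0 -1;0 0 -0.001 0 0 0 -1;0 0 0 0 0 0 -1;0 0 0 0 0 0 -1;0 0 0 0 0 0 -1'
```

```text
time: 37.22
tcp_pos: [0.6311, -0.0179, 0.0474]
tool_rot: [[0.005, 0.408, -0.913], [0.001, -0.913, -0.408], [-1.0, 0.002, -0.005]]
wrist_force: [0.3, 0.0, -1.9]
grip_width: 0.0253
time: 37.63
tcp_pos: [0.6309, -0.0179, 0.0445]
tool_rot: [[0.004, 0.408, -0.913], [0.0, -0.913, -0.408], [-1.0, 0.001, -0.004]]
wrist_force: [-0.1, -0.0, 0.3]
grip_width: 0.0252
```

At floor height (0.0445 against 0.0444), so I'll release and retreat.

```bash
python3 -m creep '0 0 0 0 0 0 -0.2;0 0 0 0 0 0 0;0 0 0 0 0 0 0.5;0 0 0 0 0 0 1;0 0 0 0 0 0 1';python3 -m creep '0 0 0.01 0 0 0 1;0 0 0.02 0 0 0 1;0 0 0.03 0 0 0 1;0 0 0.035 0 0 0 1;0 0 0.03 0 0 0 1';python3 -m creep '0 -0.02 0.02 0 0 0 1;0 -0.03 0 0 0 0 1;0 -0.035 0 0 0 0 1;0 -0.03 0 0 0 0 1;0 -0.01 0 0 0 0 1'
python3 - <<'E'
from h import *
f=optics.grab_frame("top");save("top2.png",f,s=1.25)
g=optics.grab_frame("side");save("side2.png",g,s=1.25)
N=dict(xl=(.4627,.2985,.078),l=(.6297,.2987,.066),m=(.466,.143,.084),s=(.629,-.018,.062),b1=(.6325,-.16,.075),b2=(.608,-.321,.075))
for nm,W in(("top",cloud(f)),("side",cloud(g))):
  for k,(x,y,h) in N.items():
    q=W[(np.hypot(W[...,0]-x,W[...,1]-y)<.045)&(W[...,2]>h-.003)&(W[...,2]<h+.025)]
    print(nm,k,len(q),[np.round(a,4) for a in cv2.minEnclosingCircle(q[:,:2].astype(np.float32))] if len(q) else 0,np.round(np.percentile(q[:,2],90),4) if len(q) else 0)
E
```

```text
time: 38.05
tcp_pos: [0.6313, -0.0178, 0.0451]
tool_rot: [[0.005, 0.408, -0.913], [0.001, -0.913, -0.408], [-1.0, 0.002, -0.005]]
wrist_force: [-0.0, 0.2, 0.7]
grip_width: 0.0768
time: 38.47
tcp_pos: [0.6267, -0.0177, 0.1697]
tool_rot: [[-0.008, 0.408, -0.913], [0.0, -0.913, -0.408], [-1.0, -0.003, 0.007]]
wrist_force: [1.0, 0.5, 0.6]
grip_width: 0.0854
time: 38.88
tcp_pos: [0.6299, -0.1416, 0.2051]
tool_rot: [[0.009, 0.417, -0.909], [0.001, -0.909, -0.417], [-1.0, 0.003, -0.009]]
wrist_force: [0.3, -0.7, 0.5]
grip_width: 0.0855
top xl 681 [array([0.4632, 0.2955]), np.float64(0.0312)] 0.0851
top l 394 [array([0.6313, 0.2968]), np.float64(0.0262)] 0.0727
top m 256 [array([0.4667, 0.1414]), np.float64(0.0192)] 0.0908
top s 107 [array([ 0.6297, -0.0197]), np.float64(0.0133)] 0.0688
top b1 113 [array([ 0.6381, -0.1643]), np.float64(0.013)] 0.0816
top b2 75 [array([ 0.6128, -0.3243]), np.float64(0.0131)] 0.0816
side xl 235 [array([0.4639, 0.2966]), np.float64(0.0337)] 0.0853
side l 138 [array([0.6294, 0.2979]), np.float64(0.0262)] 0.0732
side m 128 [array([0.4666, 0.1411]), np.float64(0.0196)] 0.0909
side s 71 [array([ 0.6296, -0.0205]), np.float64(0.0133)] 0.0689
side b1 95 [array([ 0.6381, -0.1635]), np.float64(0.0149)] 0.0815
side b2 130 [array([ 0.613 , -0.3242]), np.float64(0.0137)] 0.0816
```

View pics/top2.png

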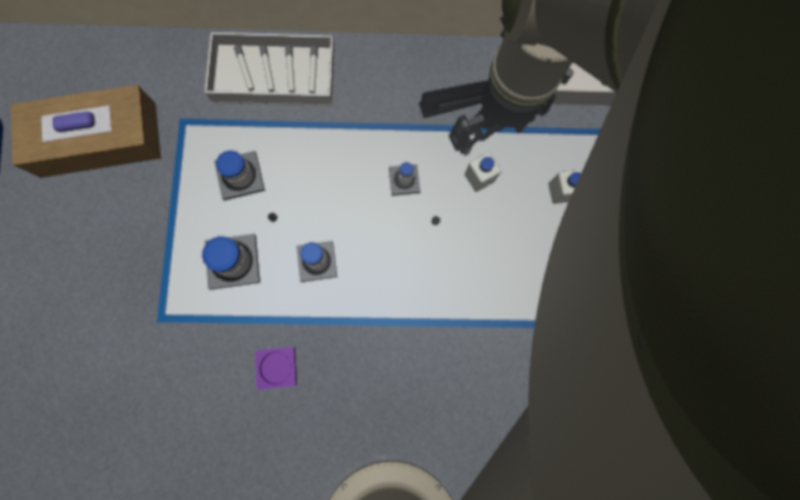

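View pics/side2.png

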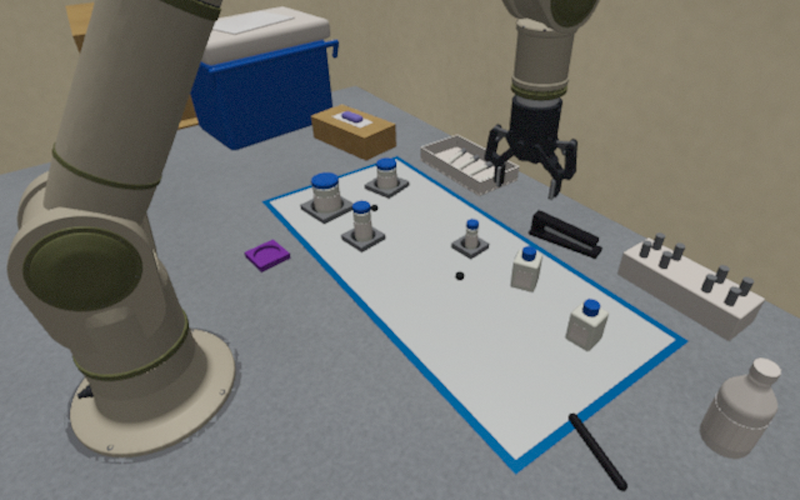

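Both views show all four pots upright in their recesses. The bottles are at the same pixels as at the start. I'll let the arm settle and hand in.

```bash
python3 -m creep '0 0 0 0 0 0 1;0 0 0 0 0 0 1;0 0 0 0 0 0 1;0 0 0 0 0 0 1;0 0 0 0 0 0 1' && python3 -c "from bench import arm;print(arm.finish_job())"
```

```text
time: 39.4
tcp_pos: [0.6301, -0.1326, 0.2048]
tool_rot: [[0.008, 0.423, -0.906], [0.006, -0.906, -0.423], [-1.0, -0.002, -0.01]]
wrist_force: [-0.5, 0.1, 0.1]
grip_width: 0.0853
the job is handed in; nothing more can be done
None
```

All four pots are standing in their own holders, placed from widest to narrowest (XL, L, M, S), and I handed the job in at about 39 s of the 104 s allowed.

- **Seating:** in the last top and side images the lid tops read 0.085, 0.073, 0.091 and 0.069 m. Those fit the recess-floor heights (0.083, 0.071, 0.089, 0.067 m), since the cameras read about 1–2 mm high throughout. In the top view each pot is within about 3 mm of its recess centre.
- **Left alone:** the two bottles and the purple look-alike were not touched and sit at the same pixels as at the start.
- **Gripper:** it is open and clear of everything, and the wrist force readings at the end of each move stayed under about 3 N.
- **Drift:** the arm slid sideways by up to about 15 mm on quick descents, most while lowering XL. I corrected it each time before gripping or lowering into a recess. No check failed or disagreed.

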